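# Hold the belt tensioner back past its ratchet click with a square-bit driver

### The arm

A 6-joint arm with a two-finger parallel gripper is mounted at the origin on the work surface. World frame = base frame: x ahead of the robot, y to its left, z up, the work surface at z = 0. Lengths are in m, angles in rad, forces in N, time in s.
With the tool pointing down it reaches from about 0.325 to 0.775 m from the base axis. Payload 5.5 kg.
Tool frame: the origin (TCP) lies at the very end of the fingers, on their centre line; the grasp point (between the pads) lies bot.grasp_offset behind it (bot.grasp_offset is the distance from the TCP to the grasp point, in m); z points along the fingers, y is the direction in which the jaws open and shut (so a half turn about z gives the same grasp; the last joint's range is limited). The gripper opens to 85 mm and grips with 20 to 120 N. Pads are 22 mm wide; open, the fingers measure 114 mm over their backs; the gripper's body (76 mm by 85 mm) begins 54 mm behind the grasp point. The pads swing forward as they close: fully open they stand 13 mm farther back than shut.
Start: joints at [-1.214, 0.091, 1.231, -0, 1.82, -0.057], TCP at [0.241, -0.549, 0.231] pointing down, gripper open.
Joint ranges: [-2.87, 2.87], [-0.86, 2.18], [0.17, 2.46], [-1.51, 4.65], [0.06, 2.69], [-2.65, 2.65]. Speed limits (rad/s): [2.57, 2.57, 3.01, 3.14, 3.14, 3.14].

### API

Orientations are given as a unit quaternion [x, y, z, w].
In Python, from station import bot, cams, workorder gives the robot as it stands.
- The arm moves only by the shell command python3 -m creep 'ROWS' [FORCE]. ROWS is JSON, a list of rows, each a list of 3 entries, a list of its own where there are three numbers: the shift along the tool's x, y, z in m, then the turn, a rotation vector about the tool's x, y, z in rad, then the gripper's target within -1 to 1 (shut at 1, half-way at 0, fully open at -1). In form: [[[x, y, z], [ax, ay, az], jaw], ...]. A call has 1 to 20 rows; each row shifts and turns the commanded pose from where the row before left it, along the tool's axes as they then stand; what a row does not reach is not made up. A row lasts 1/8 s, in which the tool goes at most 62.5 mm and 10.7 degrees, less where a joint would pass 70% of its speed; a pose out of reach is approached as far as the arm can. A call is refused whole if a number of a shift passes 0.0625 or a number of a turn 0.188, either way. A call with a gripper value outside its range is refused whole. The fingers move at their own pace and stop on an object; FORCE is the grip in N (left out, the last holds). Time passes only in rows, so rows that do not move let the fingers close. It gives the time, the measured TCP pose, the force and the opening at its end, in the units of the state.
- bot.get_obs(): the state, without advancing time (a new reading comes with each control period).
- cams.get_image(name): name is "scene" or "top"; returns a dict with "color" (400x640x3 uint8, blue, green, red), "camera_matrix" (3x3 intrinsics, pixels), "distortion" ([k1, k2, p1, p2, k3] as OpenCV has them; the pictures are not rectified), "rvec" (rotation vector, rad) and "tvec" (3), from world to camera coordinates, as OpenCV has them. Camera axes: x right, y down, z forward; pixel columns grow to the right and rows downward; lengths in m; the calibration is good to about 2 mm. A picture is of the moment at which its call begins. There is no depth.
- workorder.sign_off(): hands the job in, once; it reports no verdict.
The state is a dict: "clock": time; "q": joint angles; "qd": joint speeds; "tau": joint torques, N m; "eef_pos": TCP position; "tool_rot": TCP orientation; "ft_force": force on the tool from outside, world axes, zero at the start; "wrist_torque": the same for the moment, N m; "grip_width": finger opening in m.
Only numpy, scipy, OpenCV 4.12 (cv2) and the standard library are available. Lean on these libraries where they do the work, as an engineer would, in place of code of your own. Each camera call takes 0.05 s, during which the arm holds its last target. There are 200 camera calls.

### The job

The belt drive on the bench is waiting for its belt: take the driver with the square-sided handle out of its stand and seat its square bit well down in the recess of the four-lobed knob at the free end of the sprung tensioner arm. With the driver in the knob, swing the arm anticlockwise (seen from above) past the click of its ratchet and on until it is close to its end stop, so that you and not the pawl hold the spring. Finish like that, still gripping the driver and holding the arm back; do not push the arm with the gripper itself, and leave the other tool and the loose parts where they are.

Things in the scene. Friction and masses are not known exactly. Their poses are not given: they have to be found in the camera images.
- unit: Belt-drive unit, fixed to the table: slotted aluminium plate 240 (x) x 230 (y) x 18 mm, with two steel pulleys (r 32, shaft tops 68 mm above the table) at (65, +-73) mm. Origin: centre of the plate's underside; z up; yaw varies. The tensioner arm's pivot stands at (35, 0) mm; the brass pawl slides in a dark housing on the +x side of the pivot.
- pivot (a point): Point on the vertical axis of the tensioner arm's hinge, 78 mm above the table. The steel arm (26 mm wide, top at 56 mm, hinge and spring stack up to 78 mm) runs level from here to the knob, 125 mm away; at rest it points to the plate's -x side, 0.40 rad towards the plate's +y.
- recess (a point): Centre of the mouth of the recess in the knob's top, 84 mm above the table, 125 mm from the pivot axis. Recess: open upward, 15 mm square, 2 mm chamfer, 22 mm deep, sides parallel to this point's x and y. The knob (grey, four-lobed, 44 mm across, 28 mm tall, an idler roller below) is captive at the arm's free end and turns almost freely on its own axis: the driver need not turn with the arm.
- tensioner (a joint): Angle of the sprung arm about the pivot (rad), growing anticlockwise from above. 0: at rest, front stop; 0.80: end stop. The spring pushes it towards 0, with 2.4 N at the knob at 0, 5.6 N at 0.80; the tooth adds up to about 1 N before 0.47. At about 0.47 the pawl clicks in; let go beyond that, the arm falls back to about 0.47 and leans on the pawl.
- pawl (a joint): Travel of the brass ratchet pawl (m): 0 fully in, up to about 0.006 while it rides over the tooth, back to 0 after the click.
- driver_grip (a point): The square-bit driver, about 0.14 kg, loose, upright in either hole of the stand: centre of its handle, half-way up, 73 mm above the table at the start. Handle black, 26 x 26 mm, 50 mm tall, flats parallel to this point's x and y (a 3 mm button on top); below it a round collar r 15, 6 mm thick, that rests on the stand, then the bit. z points up.
- driver_tip (a point): The lower end of the driver's bit, on its axis, 69 mm below the handle's centre. The bit is 38 mm long below the collar, 12 mm square with flats parallel to those of the handle (the lowest 6 mm narrowed to 9 mm).
- stand: Grey block fixed to the table, 60 (x) x 150 (y) x 42 mm; yaw varies. Origin: centre of the underside. Two vertical 14 mm square through holes on its y axis, 45 mm either side of the centre. The driver's flats start parallel to its x and y, so grip the driver with the fingers closing along the stand's x, clear of its neighbour.
- reamer_mid (a point): Bystander: the other tool in the stand, with a round pear-shaped handle up to 36 mm across and 44 mm tall above the stand and a round shank. Point half-way up its handle, 64 mm above the table. 90 mm from the driver. Leave in place.
- spacer_mid (a point): Bystander: steel spacer ring, r 13, 10 mm tall, loose on the unit's plate. Its centre.
- spare_pulley_mid (a point): Bystander: loose steel pulley, r 30, 32 mm tall with its hub. A point on its axis, 14 mm up.
- gauge_mid (a point): Bystander: pressure gauge lying face up, r 28, 25 mm tall. Its centre.
- valve_mid (a point): Bystander: aluminium valve block 70 x 34 x 34 mm with two brass ports on top, 46 mm tall in all. Its centre.
- bearing_mid (a point): Bystander: steel bearing, r 21, 14 mm tall. Its centre.
- coupling_mid (a point): Bystander: quick coupling of steel and brass, lying, 64 mm long, r 13. Its middle.
- knob (a joint): Angle of the knob about its own vertical axis, relative to the arm (rad), -1.6 to 1.6; friction about 0.01 N m. Needs no particular value.
Things that resemble listed ones, but are neither listed nor needed, are in the scene too. Leave any orange, purple or red look-alike of the part that bears driver_grip alone.

How it is judged:
By the outcome, as a careful person would: the job done as asked, in the order asked, and still so for the second after the job is handed in, while the arm keeps its last pose, push and grip.
It also fails if it takes over 51 s, if anything falls off the work surface, if the arm or the gripper's body presses on something with over 40 N, if the wrist force passes 120 N, or if a joint passes its speed limit or range.

## Working session

There is one attempt and no reset: what is moved stays moved. The work goes in short steps, Python scripts to look and compute and a shell command to move; the robot and the scene stay as the last step left them, time stands still between calls to the robot, and variables do not carry over. Pictures are saved under pics/ and viewed, about 8 in all and at most 12, crops included, and the job is handed in when it is done.

```bash
mkdir -p pics; ls; python3 - <<'E'
from station import bot,cams
import cv2,numpy as np
print(bot.get_obs(),bot.grasp_offset)
for n in("scene","top"):
    d=cams.get_image(n);cv2.imwrite(f"pics/{n}0.png",d["color"])
    print(n,d["camera_matrix"].tolist(),d["distortion"],d["rvec"],d["tvec"])
E
```

```text
pics
{'clock': 0.0, 'q': array([-1.21369264e+00,  9.18079118e-02,  1.23190959e+00, -1.19629790e-05,
        1.81978582e+00, -5.66850004e-02]), 'qd': array([-1.55850384e-04, -1.72848442e-03, -2.35300828e-03,  2.00029919e-06,
        5.00925248e-04,  9.09024273e-04]), 'tau': array([-9.40913515e-05, -4.58723903e+01, -4.18027961e+01, -1.72105683e-04,
        1.16211412e-02,  2.35308443e-05]), 'eef_pos': array([ 0.24115048, -0.54908988,  0.23016798]), 'tool_rot': array([ 9.78673457e-01,  2.05419942e-01, -1.48694118e-04, -9.43708340e-04]), 'ft_force': array([-0.76314704,  0.52585935, -0.93559104]), 'wrist_torque': array([-0.01023353,  0.06630331,  0.04229832]), 'grip_width': 0.0852192721422618} 0.0187
scene [[412.0129255221647, 0.0, 324.3451074030829], [0.0, 412.0129255221647, 198.4216565571158], [0.0, 0.0, 1.0]] [0.01382542 0.         0.         0.         0.        ] [ 1.87874685  1.955182   -0.56054969] [ 0.09059809 -0.4627043   1.3492751 ]
top [[404.05503997245137, 0.0, 313.565584221822], [0.0, 404.05503997245137, 199.30901950233672], [0.0, 0.0, 1.0]] [-0.07099864  0.          0.          0.          0.        ] [ 2.23733225 -1.97311918  0.20674159] [-0.12217426  0.59954998  0.95047036]
```

View pics/scene0.png

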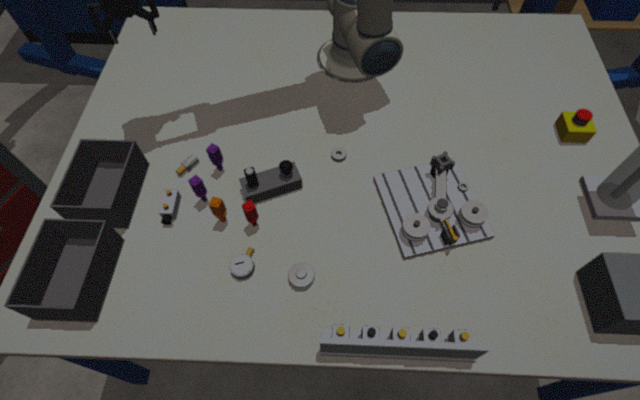

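View pics/top0.png

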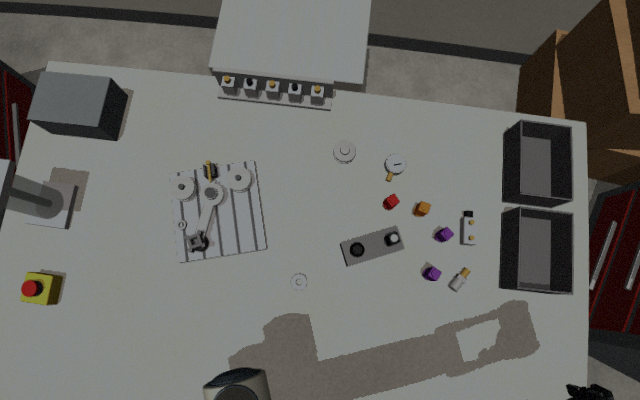

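```bash
python3 - <<'E'
import cv2,numpy as np
s=cv2.imread("pics/scene0.png");t=cv2.imread("pics/top0.png")
def c(i,x,y,w,h,W,H):return cv2.resize(i[y:y+h,x:x+w],(W,H),interpolation=cv2.INTER_CUBIC)
a=np.hstack([c(s,235,145,80,60,400,300),c(t,335,215,80,60,400,300)])
b=np.hstack([c(s,420,145,80,60,400,300),c(s,180,140,80,60,400,300)*0+c(t,170,210,80,60,400,300)])
o=np.vstack([a,b]);o=cv2.convertScaleAbs(o,alpha=1.6,beta=10);cv2.imwrite("pics/crop1.png",o)
E
```

```text
(no output)
```

View pics/crop1.png

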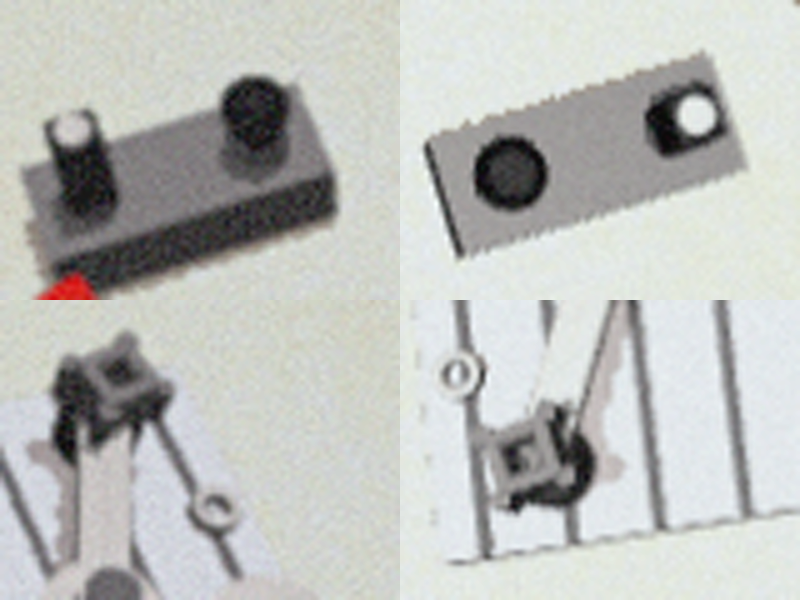

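The square-sided handle with a light button (scene (249,171), top (394,238)) is the driver. The round black tool (scene (286,167), top (357,249)) is the reamer. The purple, orange and red handles outside the stand are look-alikes. The grey four-lobed knob recess is at scene (443,159), top (195,241).

```bash
cat > h.py <<'E'
import cv2,numpy as np
from station import bot,cams
def P(d):return cv2.Rodrigues(d["rvec"])[0],np.array(d["tvec"]).reshape(3)
def ray(d,p):
    R,t=P(d);u=cv2.undistortPoints(np.array([[p]],float),d["camera_matrix"],d["distortion"])[0,0]
    return -R.T@t,R.T@np.array([u[0],u[1],1])
def tri(S,T,a,b):
    (o1,d1),(o2,d2)=ray(S,a),ray(T,b)
    d1/=np.linalg.norm(d1);d2/=np.linalg.norm(d2)
    k=np.linalg.lstsq(np.c_[d1,-d2],o2-o1,rcond=None)[0];p,q=o1+k[0]*d1,o2+k[1]*d2
    return (p+q)/2,np.linalg.norm(p-q)
def atz(d,p,z):
    o,r=ray(d,p);return o+r*(z-o[2])/r[2]
def proj(d,X):return cv2.projectPoints(np.array(X,float).reshape(-1,3),d["rvec"],d["tvec"],d["camera_matrix"],d["distortion"])[0].reshape(-1,2)
E
python3 - <<'E'
from h import *
np.set_printoptions(precision=4,suppress=True)
S=cams.get_image("scene");T=cams.get_image("top")
for n,a,b,z in [("button",(248.8,170.8),(394.2,237.8),.101),("reamer",(285.8,167.2),(356.8,249.2),.08),("recess",(443.4,159.4),(194.6,241.4),.084),("pivot",(440,208),(213,194),.078),("pulA",(416,228),(239,179),.068),("pulB",(474,213),(185,187),.068)]:
    print(n,*tri(S,T,a,b),"fixz",atz(S,a,z)[:2],atz(T,b,z)[:2])
sc=[np.array(p)/5-.4+[235,145] for p in [(22,172),(298,82),(335,172),(60,262)]]
tc=[np.array(p)/5-.4+[335-80,215] for p in [(748,168),(462,257),(428,140),(708,55)]]
A=np.array([atz(S,p,.042) for p in sc]);B=np.array([atz(T,p,.042) for p in tc]);print(A,B)
for C in(A,B):
  for i in range(4):
    d=C[(i+1)%4]-C[i];print(np.linalg.norm(d),np.degrees(np.arctan2(d[1],d[0])))
t=T["color"];s=S["color"]
f=lambda i,x,y,w,h:cv2.resize(i[y:y+h,x:x+w],(400,400),interpolation=cv2.INTER_CUBIC)
cv2.imwrite("pics/unit.png",cv2.convertScaleAbs(np.hstack([f(s,395,150,100,100),f(t,165,160,100,100)]),alpha=1.4))
E
```

```text
button [ 0.5341 -0.2494  0.0972] 0.0007488554951362653 fixz [ 0.5367 -0.2488] [ 0.5336 -0.2483]
reamer [ 0.499  -0.1661  0.0678] 0.00021554143468794357 fixz [ 0.5078 -0.1641] [ 0.4979 -0.165 ]
recess [0.4672 0.2277 0.0766] 0.0008968938975225062 fixz [0.4728 0.2258] [0.4667 0.225 ]
pivot [0.594  0.2112 0.0512] 0.0023698290871078847 fixz [0.6098 0.2046] [0.5889 0.2025]
pulA [0.6439 0.1533 0.0394] 0.0008048960895391603 fixz [0.659  0.1474] [0.6372 0.1466]
pulB [0.6037 0.2891 0.0489] 0.005923352281151748 fixz [0.6144 0.2849] [0.5997 0.2792]
[[ 0.5217 -0.2857  0.042 ]
 [ 0.4598 -0.1498  0.042 ]
 [ 0.5158 -0.1265  0.042 ]
 [ 0.5746 -0.2588  0.042 ]] [[ 0.5185 -0.2868  0.042 ]
 [ 0.4572 -0.149   0.042 ]
 [ 0.5128 -0.1258  0.042 ]
 [ 0.573  -0.2618  0.042 ]]
0.14932882204649184 114.49768595923922
0.06073430836644629 22.64394228385051
0.14480088132440477 -66.05409353255922
0.05936371623188175 -153.02106015396583
0.15079301742690557 114.00822374528498
0.06025985048073043 22.713464195695526
0.1488096185970758 -66.12022085871651
0.05991409688977106 -155.39680658265735
```

View pics/unit.png

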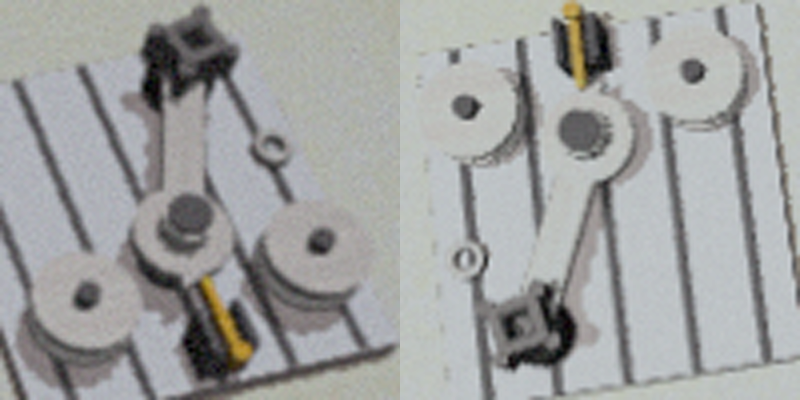

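```bash
python3 - <<'E'
from h import *
np.set_printoptions(precision=4,suppress=True)
S=cams.get_image("scene");T=cams.get_image("top")
R={}
for n,a,b,z in [("pivot",(442.1,202.9),(210.4,192.4),.078),("pulA",(416.6,223.4),(237.9,177.1),.068),("pulB",(475.1,209.9),(181.1,186.4),.068)]:
    x,y=atz(S,a,z),atz(T,b,z);R[n]=(x+y)/2
    print(n,*tri(S,T,a,b),"fixz",x[:2],y[:2])
d=R["pulB"]-R["pulA"];yaw=np.arctan2(d[1],d[0])-np.pi/2
print("sep",np.linalg.norm(d),"yaw",np.degrees(yaw))
# unit orientation: +y from pulA or pulB; -x side faces knob
x=np.array([np.cos(yaw),np.sin(yaw)]);m=(R["pulA"]+R["pulB"])[:2]/2;piv=m-.03*x
print("pivot from pulleys",piv)
for p in (piv,R["pivot"][:2]):
    a=yaw+np.pi-.4;print("recess pred",p+.125*np.array([np.cos(a),np.sin(a)]),"arm az",np.degrees(a))
rec=np.array([.469,.2255,.084])
def big(d,c):
    w=22;p=proj(d,[rec])[0].round().astype(int);x0,y0=p-w
    i=cv2.resize(d["color"][y0:y0+2*w,x0:x0+2*w],(396,396),interpolation=cv2.INTER_CUBIC);i=cv2.convertScaleAbs(i,alpha=1.8);j=i.copy()
    for deg in c:
        t=np.radians(deg)+np.arange(4)*np.pi/2+np.pi/4
        q=proj(d,[rec+[.0106*np.cos(k),.0106*np.sin(k),0] for k in t])
        q=((q-[x0,y0]+.5)*9).astype(np.int32);cv2.polylines(j,[q],True,(0,255,0),1)
    return np.vstack([i,j][1:]) if 0 else (i,j)
a,b=big(S,[-16]),big(T,[-16])
o=np.vstack([np.hstack(a),np.hstack(b)]);cv2.imwrite("pics/knob.png",cv2.resize(o,(600,600)))
E
```

```text
pivot [0.593  0.2117 0.0734] 0.001286774410839475 fixz [0.5957 0.211 ] [0.5921 0.2097]
pulA [0.6433 0.1515 0.0612] 0.0005009013052729832 fixz [0.647  0.1497] [0.6417 0.1502]
pulB [0.6014 0.2919 0.0605] 0.0004685386974004363 fixz [0.6059 0.2887] [0.6    0.2894]
sep 0.14514517889607859 yaw 16.58833113420502
pivot from pulleys [0.5949 0.2109]
recess pred [0.4707 0.2247] arm az 173.6700193289721
recess pred [0.4696 0.2241] arm az 173.6700193289721
```

View pics/knob.png

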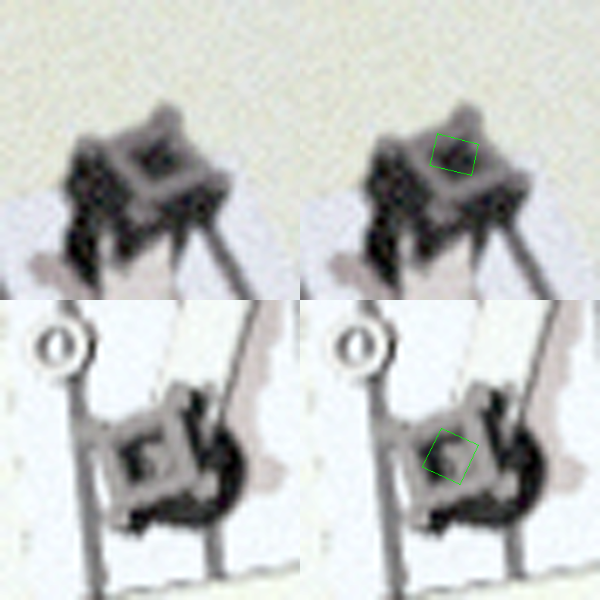

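The knob's square shows recess flats at about +30° world, mouth at about (0.469, 0.225). The driver is at about (0.535, −0.248), stand x at 24°. The triangulated heights are consistently 4–7 mm low, a calibration bias, so I'll correct visually at the fit. Moving above the driver.

```bash
python3 -m creep '[[[0.0488,-0.0197,0],[0,0,0],-1],[[0.0488,-0.0197,0],[0,0,0],-0.5],[[0.0488,-0.0197,0],[0,0,0],-0.5],[[0.0488,-0.0197,0],[0,0,0],-0.5],[[0.0488,-0.0197,0],[0,0,0],-0.5],[[0.0488,-0.0197,0],[0,0,0],-0.5],[[0.0488,-0.0197,0],[0,0,0],-0.5],[[0.0488,-0.0197,0],[0,0,0],-0.5],[[0,0,0],[0,0,-0.1754],-0.5],[[0,0,0],[0,0,-0.1754],-0.5],[[0,0,0],[0,0,-0.1754],-0.5],[[0,0,0],[0,0,-0.1754],-0.5],[[0,0,0],[0,0,-0.1754],-0.5],[[0,0,0],[0,0,-0.1754],-0.5],[[0,0,0],[0,0,-0.1754],-0.5],[[0,0,0],[0,0,-0.1754],-0.5],[[0,0,0],[0,0,-0.1754],-0.5],[[0,0,0],[0,0,0],-0.5]]' 60
cat >> h.py <<'E'
from scipy.spatial.transform import Rotation as Ro
def st(target=None):
    o=bot.get_obs();R=Ro.from_quat(o["tool_rot"]).as_matrix()
    print("t",o["clock"].__round__(2),"tcp",o["eef_pos"].round(4),"xyaw",np.degrees(np.arctan2(R[1,0],R[0,0])).round(2),"tilt",R[:,2].round(4),"F",o["ft_force"].round(1),"w",round(o["grip_width"],4),"q6",o["q"][5].round(2))
    if target is not None: print("tool shift",(R.T@(np.array(target)-o["eef_pos"])).round(4))
E
python3 - <<'E'
from h import *
st((.535,-.248,.0545))
E
```

```text
clock: 2.55
eef_pos: [0.5353, -0.2481, 0.2312]
tool_rot: [0.544, 0.839, -0.0, -0.0]
ft_force: [0.1, -0.3, 0.0]
grip_width: 0.0637
t 2.55 tcp [ 0.5353 -0.2481  0.2312] xyaw 114.07 tilt [-2.e-04  1.e-04 -1.e+00] F [ 0.1 -0.3  0. ] w 0.0637 q6 -0.91
tool shift [ 0.0002 -0.0002  0.1767]
```

```bash
python3 -m creep '[[[0,0,0.05],[0,0,0],-0.5],[[0,0,0.05],[0,0,0],-0.5],[[0,0,0.04],[0,0,0],-0.5],[[0,0,0.0365],[0,0,0],-0.5],[[0,0,0],[0,0,0],-0.5]]'; python3 - <<'E'
from h import *
st()
S=cams.get_image("scene")["color"];T=cams.get_image("top")["color"]
f=lambda i,x,y:cv2.resize(i[y:y+80,x:x+100],(400,320),interpolation=cv2.INTER_CUBIC)
cv2.imwrite("pics/g1.png",cv2.convertScaleAbs(np.hstack([f(S,205,120),f(T,335,195)]),alpha=1.5))
E
```

```text
clock: 3.18
eef_pos: [0.5332, -0.247, 0.0509]
tool_rot: [0.545, 0.839, -0.0, -0.004]
ft_force: [0.5, -0.2, 0.3]
grip_width: 0.0641
t 3.17 tcp [ 0.5332 -0.247   0.0509] xyaw 113.98 tilt [-0.0066  0.0035 -1.    ] F [ 0.5 -0.2  0.3] w 0.0641 q6 -0.91
```

View pics/g1.png

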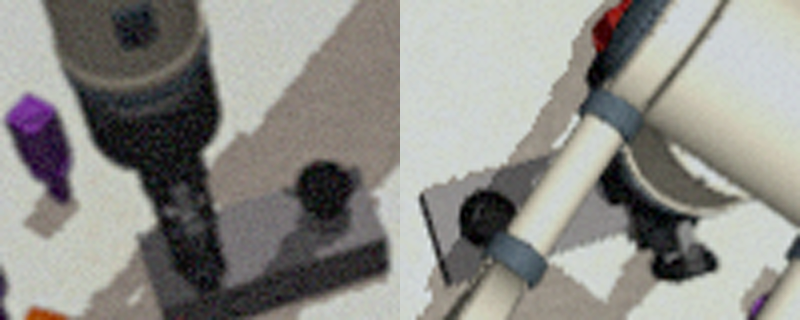

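The gripper stands over the driver with no contact force, and the reamer is clear. Closing.

```bash
python3 -m creep '[[[0,0,0],[0,0,0],1],[[0,0,0],[0,0,0],1],[[0,0,0],[0,0,0],1],[[0,0,0],[0,0,0],1],[[0,0,0],[0,0,0],1],[[0,0,0],[0,0,0],1]]' 80; python3 -c "
from h import *;st()"
```

```text
clock: 4.03
eef_pos: [0.536, -0.2488, 0.0569]
tool_rot: [0.544, 0.839, -0.0, 0.001]
ft_force: [-1.9, 0.3, 6.0]
grip_width: 0.0249
t 4.03 tcp [ 0.536  -0.2488  0.0569] xyaw 114.13 tilt [ 0.0023 -0.0018 -1.    ] F [-1.9  0.3  6. ] w 0.0249 q6 -0.91
```

```bash
python3 -m creep '[[[0,0,-0.01],[0,0,0],1],[[0,0,-0.02],[0,0,0],1],[[0,0,-0.03],[0,0,0],1],[[0,0,-0.04],[0,0,0],1],[[0,0,-0.04],[0,0,0],1],[[0,0,-0.03],[0,0,0],1],[[0,0,0],[0,0,0],1],[[0,0,0],[0,0,0],1]]'; python3 - <<'E'
from h import *
st((.469,.225,.22))
E
```

```text
clock: 5.03
eef_pos: [0.5351, -0.2478, 0.2237]
tool_rot: [0.543, 0.839, 0.0, -0.001]
ft_force: [0.1, -0.2, -1.9]
grip_width: 0.0253
t 5.03 tcp [ 0.5351 -0.2478  0.2237] xyaw 114.16 tilt [-1.3e-03  9.0e-04 -1.0e+00] F [ 0.1 -0.2 -1.9] w 0.0253 q6 -0.91
tool shift [0.4584 0.1333 0.0043]
```

```bash
python3 -m creep '[[[0.03,0.0087,0],[0,0,0],1],[[0.0458,0.0133,0],[0,0,0],1],[[0.0458,0.0133,0],[0,0,0],1],[[0.0458,0.0133,0],[0,0,0],1],[[0.0458,0.0133,0],[0,0,0],1],[[0.0458,0.0133,0],[0,0,0],1],[[0.0458,0.0133,0],[0,0,0],1],[[0.0458,0.0133,0],[0,0,0],1],[[0.0458,0.0133,0],[0,0,0],1],[[0.0458,0.0133,0],[0,0,0],1],[[0.016,0.0047,0],[0,0,0],1],[[0,0,0],[0,0,-0.1],1],[[0,0,0.03],[0,0,0],1],[[0,0,0.03],[0,0,0],1],[[0,0,0],[0,0,0],1],[[0,0,0],[0,0,0],1]]'; python3 - <<'E'
from h import *
st((.469,.225,.16))
S=cams.get_image("scene");T=cams.get_image("top")
e=bot.get_obs()["eef_pos"]; 
for d in(S,T):print(proj(d,[e+[0,0,.0175-.069],e+[0,0,.0175]]).round(1),proj(d,[[.469,.225,.084]]).round(1))
f=lambda i,x,y:cv2.resize(i["color"][y:y+60,x:x+60],(400,400),interpolation=cv2.INTER_CUBIC)
cv2.imwrite("pics/k1.png",cv2.convertScaleAbs(np.hstack([f(S,415,120),f(T,165,200)]),alpha=1.7))
E
```

```text
clock: 7.02
eef_pos: [0.4695, 0.2241, 0.1654]
tool_rot: [0.501, 0.865, -0.0, 0.0]
ft_force: [0.1, -0.1, -0.6]
grip_width: 0.0254
t 7.03 tcp [0.4695 0.2241 0.1654] xyaw 119.85 tilt [ 1.e-04 -1.e-04 -1.e+00] F [ 0.1 -0.1 -0.6] w 0.0254 q6 -0.14
tool shift [0.0011 0.     0.0054]
[[445.8 150.7]
 [453.1 131.9]] [[442.9 158.2]]
[[191.3 238.7]
 [182.1 235.3]] [[194.8 240.5]]
```

View pics/k1.png

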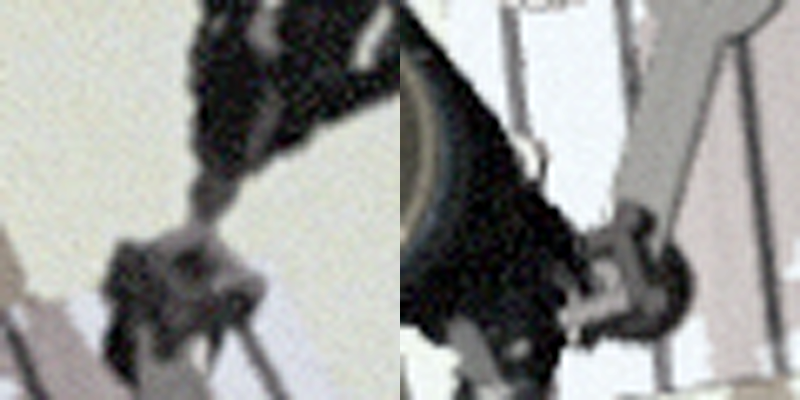

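Scene view: bit tip at (445,152), mouth at (443,159), both about 1 px below their projections, so the driver is lined up within 1–2 mm. Lowering in steps and watching the force.

```bash
python3 -m creep '[[[0.0015,0,0.012],[0,0,0],1],[[0,0,0.012],[0,0,0],1],[[0,0,0.008],[0,0,0],1],[[0,0,0.004],[0,0,0],1],[[0,0,0.003],[0,0,0],1],[[0,0,0],[0,0,0],1]]'; python3 -c "
from h import *;st()"
```

```text
clock: 7.88
eef_pos: [0.4688, 0.2258, 0.1254]
tool_rot: [0.501, 0.866, 0.0, 0.0]
ft_force: [1.6, 1.1, -2.0]
grip_width: 0.0254
t 7.88 tcp [0.4688 0.2258 0.1254] xyaw 119.88 tilt [ 4.e-04  2.e-04 -1.e+00] F [ 1.6  1.1 -2. ] w 0.0254 q6 -0.14
```

```bash
python3 -m creep '[[[0,0.001,0.003],[0,0,0],1],[[0,0,0.003],[0,0,0],1],[[0,0,0.002],[0,0,0],1],[[0,0,0],[0,0,0],1]]'; python3 -c "
from h import *;st()"
```

```text
clock: 8.38
eef_pos: [0.4692, 0.2261, 0.1173]
tool_rot: [0.501, 0.866, -0.0, -0.0]
ft_force: [-0.4, -0.2, -0.6]
grip_width: 0.0255
t 8.38 tcp [0.4692 0.2261 0.1173] xyaw 119.89 tilt [-8.e-04 -4.e-04 -1.e+00] F [-0.4 -0.2 -0.6] w 0.0255 q6 -0.14
```

```bash
python3 -m creep '[[[0,0,0.0015],[0,0,0],1],[[0,0,0.001],[0,0,0],1],[[0,0,0],[0,0,0],1]]'; python3 - <<'E'
from h import *
st()
S=cams.get_image("scene");T=cams.get_image("top")
e=bot.get_obs()["eef_pos"]; 
f=lambda i,x,y:cv2.resize(i["color"][y:y+60,x:x+60],(400,400),interpolation=cv2.INTER_CUBIC)
cv2.imwrite("pics/k2.png",cv2.convertScaleAbs(np.hstack([f(S,415,130),f(T,165,200)]),alpha=2.))
E
```

```text
clock: 8.75
eef_pos: [0.4694, 0.2262, 0.1152]
tool_rot: [0.501, 0.866, -0.0, -0.0]
ft_force: [-0.1, -0.8, -1.5]
grip_width: 0.025
t 8.75 tcp [0.4694 0.2262 0.1152] xyaw 119.89 tilt [-1.e-04 -0.e+00 -1.e+00] F [-0.1 -0.8 -1.5] w 0.025 q6 -0.14
```

View pics/k2.png

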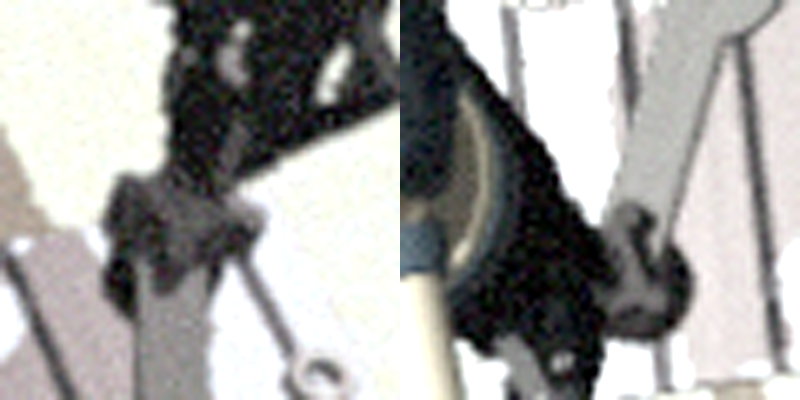

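The driver is about 20 mm down in the recess (TCP z 0.115, collar near the knob top in the scene crop around (190,190)), with low forces. Now the first part of the swing.

```bash
python3 -m creep '[[[-0.0051,-0.0036,0],[0,0,-0.05],1],[[-0.0051,-0.0036,0],[0,0,-0.05],1],[[-0.0051,-0.0036,0],[0,0,-0.05],1],[[-0.0051,-0.0036,0],[0,0,-0.05],1],[[-0.0051,-0.0036,0],[0,0,-0.05],1],[[-0.0051,-0.0036,0],[0,0,-0.05],1],[[0,0,0],[0,0,0],1],[[0,0,0],[0,0,0],1]]' 110; cat >> h.py <<'E'
def arm(p=(.595,.211),a0=173.67):
    st();o=bot.get_obs();d=o["eef_pos"][:2]-p;a=np.arctan2(d[1],d[0]);r=np.hypot(*d);F=o["ft_force"][:2]
    u=d/r;print("r",r.round(4),"theta",(np.unwrap([np.radians(a0),a])[1]-np.radians(a0)).round(3),"Frad",(F@u).round(2),"Ftan",(F@[-u[1],u[0]]).round(2))
E
python3 -c "
from h import *;arm()"
```

```text
clock: 9.85
eef_pos: [0.4711, 0.1905, 0.1156]
tool_rot: [0.366, 0.931, 0.002, 0.0]
ft_force: [2.4, 5.8, -2.4]
grip_width: 0.0247
t 9.85 tcp [0.4711 0.1905 0.1156] xyaw 137.12 tilt [ 0.0017  0.0037 -1.    ] F [ 2.4  5.8 -2.4] w 0.0247 q6 -0.51
r 0.1256 theta 0.274 Frad -3.26 Ftan -5.34
```

```bash
python3 -m creep '[[[-0.0057,-0.0028,0],[0,0,-0.05],1],[[-0.0051,-0.0036,0],[0,0,-0.05],1],[[-0.0051,-0.0036,0],[0,0,-0.05],1],[[-0.0051,-0.0036,0],[0,0,-0.05],1],[[-0.0051,-0.0036,0],[0,0,-0.05],1],[[-0.0051,-0.0036,0],[0,0,-0.05],1],[[-0.0051,-0.0036,0],[0,0,-0.05],1],[[0,0,0],[0,0,0],1],[[0,0,0],[0,0,0],1]]'; 
python3 -c "
from h import *;arm()"
```

```text
clock: 10.98
eef_pos: [0.4867, 0.1496, 0.1156]
tool_rot: [0.198, 0.98, 0.001, -0.0]
ft_force: [-1.1, 5.2, -0.7]
grip_width: 0.0249
t 10.97 tcp [0.4867 0.1496 0.1156] xyaw 157.1 tilt [ 3.0e-04  2.4e-03 -1.0e+00] F [-1.1  5.2 -0.7] w 0.0249 q6 -0.94
r 0.1245 theta 0.626 Frad -1.67 Ftan -5.08
```

```bash
python3 -m creep '[[[-0.0051,-0.0036,0],[0,0,-0.05],1],[[-0.0051,-0.0036,0],[0,0,-0.05],1],[[0,0,0],[0,0,0],1],[[0,0,0],[0,0,0],1]]'; 
python3 - <<'E'
from h import *
arm()
S=cams.get_image("scene");T=cams.get_image("top")
f=lambda i,x,y:cv2.resize(i["color"][y:y+100,x:x+100],(400,400),interpolation=cv2.INTER_CUBIC)
cv2.imwrite("pics/e1.png",cv2.convertScaleAbs(np.hstack([f(S,385,140),f(T,165,150)]),alpha=1.6))
E
```

```text
clock: 11.48
eef_pos: [0.4935, 0.1393, 0.1156]
tool_rot: [0.149, 0.989, 0.001, -0.0]
ft_force: [-1.1, 6.3, -0.1]
grip_width: 0.0249
t 11.47 tcp [0.4935 0.1393 0.1156] xyaw 162.81 tilt [ 2.0e-04  2.5e-03 -1.0e+00] F [-1.1  6.3 -0.1] w 0.0249 q6 -1.06
r 0.1243 theta 0.725 Frad -2.77 Ftan -5.82
```

View pics/e1.png

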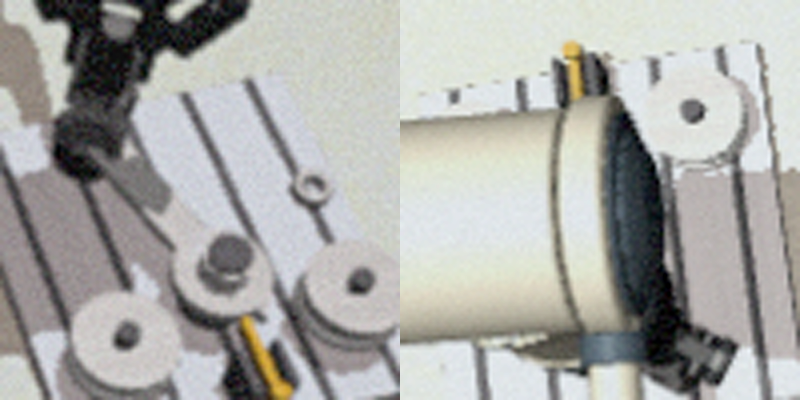

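The arm is well past the click: the knob is at scene-crop (85,145) with the driver upright in it, and the arm is at about 0.70. Approaching the stop in small steps.

```bash
python3 -m creep '[[[-0.0020,-0.0015,0],[0,0,-0.02],1],[[-0.0020,-0.0015,0],[0,0,-0.02],1],[[0,0,0],[0,0,0],1],[[0,0,0],[0,0,0],1]]'; 
python3 -c "
from h import *;arm()"
python3 -m creep '[[[-0.0020,-0.0015,0],[0,0,-0.02],1],[[0,0,0],[0,0,0],1],[[0,0,0],[0,0,0],1]]'; 
python3 -c "
from h import *;arm()"
```

```text
clock: 12.08
eef_pos: [0.4964, 0.1355, 0.1156]
tool_rot: [0.13, 0.992, 0.001, -0.0]
ft_force: [-1.0, 5.6, -0.7]
grip_width: 0.0247
t 12.07 tcp [0.4964 0.1355 0.1156] xyaw 165.11 tilt [ 2.0e-04  2.7e-03 -1.0e+00] F [-1.   5.6 -0.7] w 0.0247 q6 -1.11
r 0.1242 theta 0.764 Frad -2.64 Ftan -5.03
clock: 12.45
eef_pos: [0.498, 0.1335, 0.1156]
tool_rot: [0.12, 0.993, 0.001, -0.0]
ft_force: [-0.4, 6.8, -1.1]
grip_width: 0.0251
t 12.45 tcp [0.498  0.1335 0.1156] xyaw 166.26 tilt [ 2.0e-04  2.8e-03 -1.0e+00] F [-0.4  6.8 -1.1] w 0.0251 q6 -1.14
r 0.1242 theta 0.784 Frad -3.93 Ftan -5.57
```

```bash
python3 -m creep '[[[-0.0018,-0.0007,0],[0,0,-0.015],1],[[0,0,0],[0,0,0],1],[[0,0,0],[0,0,0],1],[[0,0,0],[0,0,0],1]]'; 
python3 - <<'E'
from h import *
arm()
S=cams.get_image("scene")
p=np.array([.595,.211]);i=cv2.convertScaleAbs(cv2.resize(S["color"][140:240,385:485],(800,800),interpolation=cv2.INTER_CUBIC),alpha=1.7)
off=np.array([442.1,202.9])-proj(S,[[*p,.078]])[0]  # measured image bias at the pivot
for th,c in((.68,(0,0,255)),(.76,(0,255,0)),(.80,(255,0,0))):
    a=np.radians(173.67)+th;u=np.array([np.cos(a),np.sin(a)]);n=np.array([-u[1],u[0]])
    for s in(-1,1):
        q=proj(S,[[*(p+r*u+s*.013*n),.056] for r in(.03,.12)])+off
        q=((q-[385,140]+.5)*8).astype(int);cv2.line(i,tuple(map(int,q[0])),tuple(map(int,q[1])),c,1)
cv2.imwrite("pics/e2.png",i[:600])
E
```

```text
clock: 12.95
eef_pos: [0.4992, 0.1322, 0.1156]
tool_rot: [0.112, 0.994, 0.001, -0.0]
ft_force: [-3.0, 6.2, 0.9]
grip_width: 0.025
t 12.95 tcp [0.4992 0.1322 0.1156] xyaw 167.11 tilt [-8.0e-04  2.2e-03 -1.0e+00] F [-3.   6.2  0.9] w 0.025 q6 -1.15
r 0.124 theta 0.799 Frad -1.66 Ftan -6.71
```

View pics/e2.png

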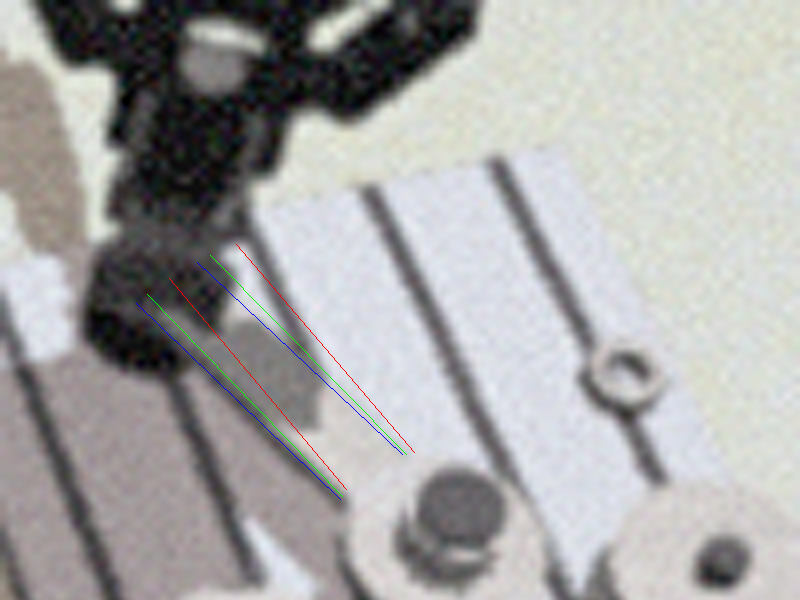

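```bash
python3 -m creep '[[[0,0,0],[0,0,0],1],[[0,0,0],[0,0,0],1],[[0,0,0],[0,0,0],1],[[0,0,0],[0,0,0],1],[[0,0,0],[0,0,0],1],[[0,0,0],[0,0,0],1]]'; python3 - <<'E'
from h import *
arm()
from station import workorder
print(workorder.sign_off())
E
```

```text
clock: 13.75
eef_pos: [0.4992, 0.1322, 0.1156]
tool_rot: [0.112, 0.994, 0.001, -0.0]
ft_force: [-1.2, 5.0, 0.3]
grip_width: 0.0249
t 13.75 tcp [0.4992 0.1322 0.1156] xyaw 167.12 tilt [-7.0e-04  2.1e-03 -1.0e+00] F [-1.2  5.   0.3] w 0.0249 q6 -1.15
r 0.124 theta 0.799 Frad -2.27 Ftan -4.61
the job is handed in; nothing more can be done
None
```

I took the square-handled driver (black, with the light button) out of the stand and seated its bit in the knob. I then swung the arm anticlockwise past the click with the driver and handed in at 13.8 s, still gripping it and holding the arm back.

**Last checks:**
- **Grip:** the pose stayed steady over 0.75 s of holding. Finger opening was 24.9 mm on the 26 mm handle.
- **Seating:** the bit is about 20 mm deep in the 22 mm recess, worked out from the tool height. I did not press it to the bottom.
- **Arm angle:** the tool position gives 0.80 rad. Play in the recess puts the arm itself at about 0.77–0.79, and the picture overlay roughly agrees.
- **Load:** the tangential force was 5–7 N, about what the spring should give. I felt no clear rise at the end stop, so the arm is close to it but may not be touching.

**What disagreed or was not checked:**
- **Camera heights:** heights measured from the two views came out 4–7 mm lower than the text's. I averaged the two views and fine-tuned the fit by picture and force.
- **Pawl:** I did not observe the click itself and inferred it from the arm angle.
- **Other parts:** the other tool and loose parts should be where they were, because I felt no unexpected contact. I did not check them one by one in a last picture.

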